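# Wind down the cocoa press lid with its removable crank

## Robot

A 6-joint arm with a two-finger parallel gripper is mounted at the origin on the work surface. World frame = base frame: x ahead of the robot, y to its left, z up, the work surface at z = 0. Lengths are in mm, angles in rad, forces in N, time in s.
With the tool pointing down it reaches from about 275 to 1000 mm from the base axis. Payload 8.4 kg.
Tool frame: the origin (TCP) lies at the very end of the fingers, on their centre line; the grasp point (between the pads) lies r.hold_point_z behind it (r.hold_point_z is the distance from the TCP to the grasp point, in mm); x points along the fingers, z is the direction in which the jaws open and shut, and the axes are right-handed (so a half turn about x gives the same grasp; the last joint's range is limited). The gripper opens to 85 mm and grips with 20 to 120 N. Pads are 22 mm wide; open, the fingers measure 114 mm over their backs; the gripper's body (76 mm by 85 mm) begins 54 mm behind the grasp point. The pads swing forward as they close: fully open they stand 13 mm farther back than shut.
Start: joints at [-1.135, 0.353, 1.633, -0, 1.155, -0.002], TCP at [264.966, -566.057, 231.281] pointing down, gripper open.
Joint ranges: [-2.63, 2.63], [-0.92, 2.1], [0.06, 2.66], [-1.3, 4.44], [0, 2.69], [-3.02, 3.02]. Speed limits (rad/s): [2.22, 2.22, 2.79, 3.14, 3.14, 3.14].

## Interface

Orientations are given as [roll, pitch, yaw] about the fixed x, y, z axes, in that order (R = Rz(yaw) Ry(pitch) Rx(roll)).
In Python, from rig import r gives the robot as it stands.
- The arm moves only by the tool jog_arm, never from a script. Its argument "series" is a list of rows, each a list of 7 numbers: the turn, a rotation vector about the tool's x, y, z in degrees, then the shift along the tool's x, y, z in cm, then the opening, from 0 (shut) to 1 (fully open). In form: [[wx, wy, wz, tx, ty, tz, fingers], ...]. A call has 1 to 20 rows; each row shifts and turns the commanded pose from where the row before left it, along the tool's axes as they then stand; what a row does not reach is not made up. A row lasts 1/10 s, in which the tool goes at most 50 mm and 8.59 degrees, less where a joint would pass 70% of its speed; a pose out of reach is approached as far as the arm can. A call with a gripper value outside its range is refused whole. The fingers move at their own pace and stop on an object; "force" is the grip in N (left out, the last holds). Time passes only in rows, so rows that do not move let the fingers close. It gives the time, the measured TCP pose, the force and the opening at its end, in the units of the state.
- r.sense(): the state, without advancing time (a new reading comes with each control period).
- r.grab_frame(name): name is "scene" or "top" or "wrist"; returns (picture, depth): 480x640x3 uint8, red, green, blue; 480x640 float32, mm along the optical axis (not along the pixel's ray), 0 where there is no reading.
- r.get_calibration(name): a dict with "mtx" (3x3 intrinsics, pixels), "dist" ([k1, k2, p1, p2, k3] as OpenCV has them; the pictures are not rectified), "position" and "rotation" of the camera in the world; the wrist camera has in their place "mount" (4x4, takes a point from camera to tool coordinates, whose origin is the TCP and whose axes are the tool frame's). Camera axes: x right, y down, z forward; pixel columns grow to the right and rows downward; lengths in mm; the calibration is good to about 2 mm. A picture is of the moment at which its call begins: read the wrist's pose just before it. get_calibration takes no time and is no camera call.
- r.sign_off(): hands the job in, once; it reports no verdict.
The state is a dict: "clock": time; "qpos": joint angles; "qvel": joint speeds; "joint_efforts": joint torques, N m; "eef_pos": TCP position; "tcp_rot": TCP orientation; "contact_force": force on the tool from outside, world axes, zero at the start; "wrist_torque": the same for the moment, N m; "opening": opening from 0.0 (shut) to 1.0 (fully open).
Only numpy, scipy, OpenCV 4.12 (cv2) and the standard library are available. Lean on these libraries where they do the work, as an engineer would, in place of code of your own. Each camera call takes 0.05 s, during which the arm holds its last target.

## Task

Put the loose crank on the square end of the press screw, pushed gently fully home, and wind it clockwise (seen from above) until the lid comes down onto the pot's rim. Then nip it up with a steady push of about 12 N at the crank's handle, held for half a second; never strain the crank on the screw by pushing more than twice as hard as that at any time. Leave the crank seated on the square and the other things on the bench where they are.

Things in the scene. Friction and masses are not known exactly. Their poses are not given: they have to be found in the camera images.
- press: Green cast press with a steel pot, fixed to the bench left or right, turned up to 0.4 rad. Origin: centre of the underside of its base (170 x 220 mm, 16 thick), z up. Columns at its y = +/-90 mm carry the green yoke (46 x 220 mm, top at 171 mm, column nuts to 179). The screw's axis is the vertical through the origin; clockwise from above winds screw and lid down 3 mm a turn.
- spindle: Press screw, up through the yoke. Origin: on its axis at the top of the 44 mm round shoulder on which the crank's boss rests (185 to 188 mm over the bench at the start, 181 with the lid home). Above it the brass-coloured square: 20 x 20 mm, 26 high, top 6 mm tapering to 14 mm; x and y across its flats, z up. Turns with the screw; drags with about 0.25 N m (3 N at the handle) and stays where left.
- lid_edge (a point): Middle of the underside of the lid's rim (aluminium disc, 124 mm across, under the yoke); goes up and down with the screw, does not turn. Starts 4.5 to 7 mm over pot_rim (1.5 to 2.3 turns). A thin rubber seal: from the touch on the rim the push needed at the handle rises to 12 N within the next 5 to 10 mm of its path. Readings of this height are not exact enough to tell the touch: feel for it.
- pot_rim (a point): Middle of the pot's mouth at the height of its rim, 95 mm over the bench; fixed to the press.
- crank: Loose dark cast crank, 0.5 kg, starts standing on its boss on the bench, handle up. Origin: centre of the boss's underside, the mouth of the square socket; z up, x towards the handle. Boss 40 x 40 x 38 mm; blind socket 21.2 mm square, 30 deep, sides along x and y: goes on in four positions. Arm 22 wide, z = 24 to 36 mm; counterweight 36 across at x = -55 mm; balanced near the boss's axis.
- crank_head (a point): Where to hold the crank to put it on: middle of its grip head, 30 x 30 mm with flats along the crank's x and y, above the boss from z = 38 to 66 mm; this point on the boss's axis, 54 mm over the boss's underside.
- crank_handle (a point): Middle of the crank's red handle, a freely revolving upright sleeve, 23 mm across, from 37 to 98 mm over the boss's underside; 85 mm from the boss's axis; this point 68 mm over the boss's underside.
- jar: Brown closed jar with a brass lid, 64 mm across, 110 mm high. Origin: centre of its underside. Leave it alone.
- bowl: Small aluminium bowl, 100 mm across, 40 mm high. Origin: centre of its underside. Leave it alone.
- brush: Hand brush about 180 mm long, lying on the bench. Origin under its middle. Leave it alone.
Not all that is in view belongs to the job. Of the things that look like the crank, the largest one is meant.

How it is judged (in metres and radians):
On the way, in this order (a step that is already met when the one before it is completed fails the run):
1. the crank is on the square end of the screw, fully home on the shoulder (horizontal distance between crank and spindle below 0.004 m and z of crank in the frame of spindle below 0.003 m and angle between crank's own z axis and vertical below 0.09 rad), for 0.2 s.
2. the lid is down on the pot's rim and is nipped up: the seated crank bears on the screw with more than 70 N (a push of about 8 N at the handle) (all of step 1 and z of lid_edge in the frame of pot_rim below 0.0005 m and contact force between crank and spindle above 70 N), for 0.2 s.
At the end, for the whole second after the job is handed in: The lid lies on the pot's rim (within 0.5 mm), and the crank is at rest and let go on the square end of the screw: on its axis within 4 mm, boss within 3 mm of the shoulder, upright within 0.09 rad (all of step 1 and z of lid_edge in the frame of pot_rim below 0.0005 m and angular speed of crank below 0.1 rad/s and linear speed of crank below 0.02 m/s); the robot touches nothing.
It fails at once if the crank strains the screw: more than 300 N between them (a push of about 35 N at the handle) (contact force between crank and spindle above 300 N).
It fails at once if the jar is moved by more than 30 mm (distance of jar from where it was at the start of the episode above 0.03 m).
It fails at once if the bowl is moved by more than 30 mm (distance of bowl from where it was at the start of the episode above 0.03 m).
It fails at once if the brush is moved by more than 30 mm (distance of brush from where it was at the start of the episode above 0.03 m).
It also fails if it takes over 72 s, if anything falls off the work surface, if the arm or the gripper's body presses on something with over 40 N, if the wrist force passes 120 N, or if a joint passes its speed limit or range.

## Working session

There is one attempt and no reset: what is moved stays moved. The work goes in short steps, Python scripts to look and compute and a tool call to move; the robot and the scene stay as the last step left them, time stands still between calls to the robot, and variables do not carry over. Pictures are saved under pics/ and viewed, and the job is handed in when it is done.

Besides the shell and the picture viewer there is one more tool, called as name([rows], argument=value, ...), one row to a line, values as JSON. jog_arm: Moves the arm, as the interface text tells. Its arguments: {"type":"object","properties":{"series":{"type":"array"},"force":{"type":"number"}},"required":["series"]}

```bash
ls; mkdir -p pics; python3 - <<'E'
from rig import r
import cv2,numpy as np
print(r.sense(), r.hold_point_z)
for n in ["scene","top"]:
    im,d=r.grab_frame(n); cv2.imwrite(f"pics/{n}0.png",im[:,:,::-1]); np.save(f"pics/{n}0_d.npy",d); np.save(f"pics/{n}0.npy",im)
    print(n,r.get_calibration(n))
print(r.get_calibration("wrist"))
E
```

```text
pics
{'clock': 0.0, 'qpos': array([-1.13536555e+00,  3.53678604e-01,  1.63415387e+00, -3.68096585e-07,
        1.15516658e+00, -2.36234762e-03]), 'qvel': array([ 0.00137949,  0.00087176,  0.00090263, -0.00123908, -0.00041657,
       -0.00105733]), 'joint_efforts': array([ 1.29313339e-03, -6.05251694e+01, -3.42064869e+01,  5.23353879e-05,
        9.59328900e-03,  5.79779766e-06]), 'eef_pos': array([ 264.78300344, -565.61218431,  230.53420442]), 'tcp_rot': array([3.1394696 , 1.56938993, 2.00646656]), 'contact_force': array([ 0.09138881, -1.0429814 ,  0.7188234 ]), 'wrist_torque': array([-0.01098377,  0.01098456,  0.03346731]), 'opening': 1.0005166926675515} 18.700000000000003
scene {'mtx': array([[467.66014216,   0.        , 324.95096449],
       [  0.        , 467.66014216, 245.17021703],
       [  0.        ,   0.        ,   1.        ]]), 'dist': array([-0.04917867,  0.        ,  0.        ,  0.        ,  0.        ]), 'position': array([1070.64636022, -412.73255705, 1013.37155368]), 'rotation': array([-2.51239304,  0.01795637,  0.83540724])}
top {'mtx': array([[532.23706296,   0.  
[... 230 characters left out ...]
93.68845163,  -19.64850047, 1376.6841147 ]), 'rotation': array([-2.98369042,  0.02370414, -1.55769898])}
{'mtx': array([[427.35490581,   0.        , 312.18258909],
       [  0.        , 427.35490581, 232.42571726],
       [  0.        ,   0.        ,   1.        ]]), 'dist': array([-0.08212916,  0.        ,  0.        ,  0.        ,  0.        ]), 'mount': array([[-5.89973148e-04, -2.74248397e-01,  9.61658707e-01,
        -1.41911271e+02],
       [ 1.41623280e-04, -9.61658888e-01, -2.74248361e-01,
         6.96113381e+01],
       [ 9.99999816e-01, -2.56059083e-05,  6.06192879e-04,
         8.14902269e-01],
       [ 0.00000000e+00,  0.00000000e+00,  0.00000000e+00,
         1.00000000e+00]])}
```

View pics/scene0.png

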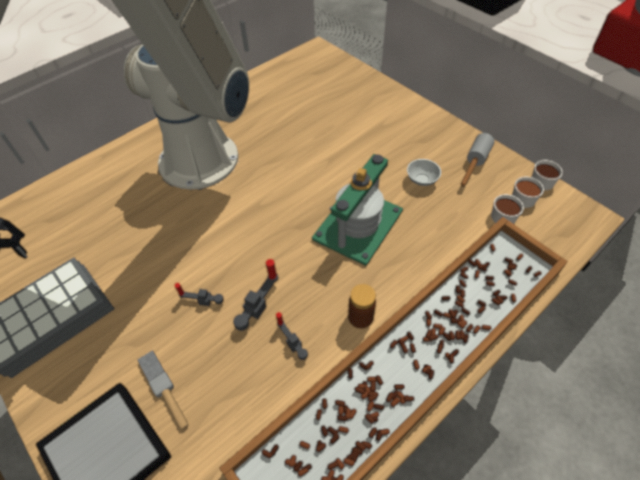

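View pics/top0.png

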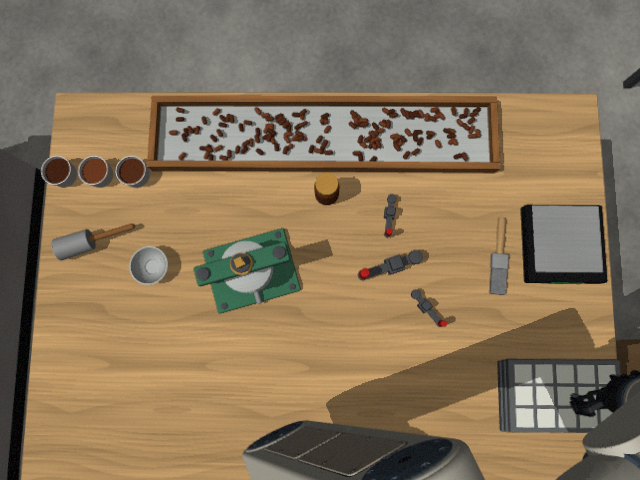

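The pictures show three crank-like things, at these top-view pixels: (395,264) with its handle at (364,273), (390,214), and (428,307). The middle one at (395,264) is clearly the largest, so it should be the one meant. The press is at (245,268), its square at about (241,263). I'll confirm in an enlarged crop.

```bash
python3 - <<'E'
import cv2
im=cv2.imread("pics/top0.png")
a=cv2.resize(im[185:345,340:480],None,fx=3.6,fy=3.6,interpolation=cv2.INTER_CUBIC)
b=cv2.resize(im[220:320,185:315],None,fx=6,fy=6,interpolation=cv2.INTER_CUBIC)
cv2.imwrite("pics/ca.png",a);cv2.imwrite("pics/cb.png",b)
E
```

```text
(no output)
```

View pics/ca.png

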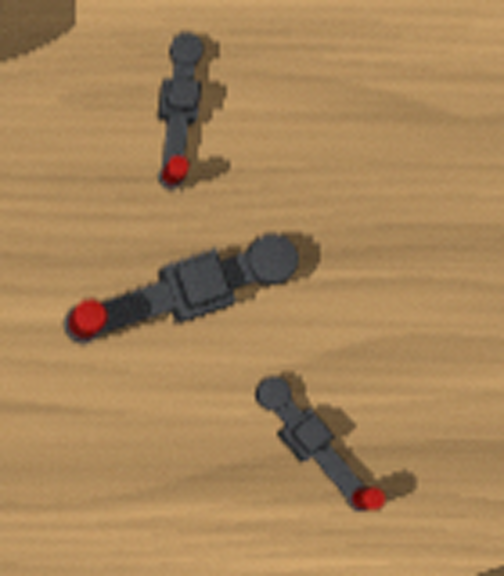

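View pics/cb.png

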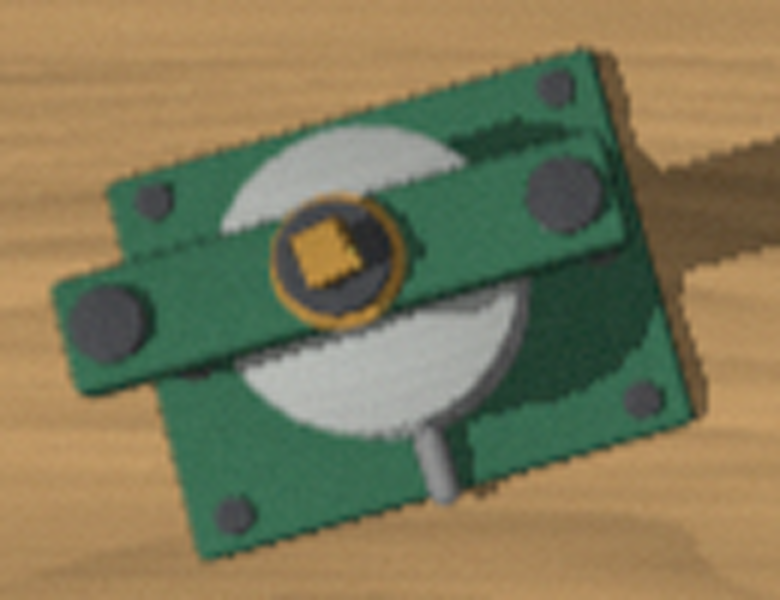

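The crop confirms it: the largest crank has its head top at about (396,262) and handle top at about (365,273). The square's top is at about (239,262). Next I'll measure.

```bash
cat > h.py <<'E'
import numpy as np,cv2
from scipy.spatial.transform import Rotation as R
from rig import r
def cam(n,st=None):
    c=r.get_calibration(n)
    if n=="wrist":
        T=np.eye(4);T[:3,:3]=R.from_euler('xyz',st['tcp_rot']).as_matrix();T[:3,3]=st['eef_pos']
        T=T@c['mount']; return c['mtx'],c['dist'],T[:3,:3],T[:3,3]
    return c['mtx'],c['dist'],R.from_euler('xyz',c['rotation']).as_matrix(),np.array(c['position'])
def ray(C,uv):
    K,D,Rm,p=C
    x=cv2.undistortPoints(np.array([[uv]],float),K,D)[0,0]
    return Rm@np.array([x[0],x[1],1.])
def onz(C,uv,z):
    d=ray(C,uv); return C[3]+d*(z-C[3][2])/d[2]
def proj(C,P):
    K,D,Rm,p=C
    return cv2.projectPoints(np.array(P,float).reshape(-1,1,3),R.from_matrix(Rm.T).as_rotvec(),-Rm.T@p,K,D)[0][:,0]
def cloud(C,d):
    v,u=np.mgrid[:480,:640]
    x=cv2.undistortPoints(np.stack([u.ravel(),v.ravel()],1).astype(float)[:,None],C[0],C[1])[:,0]
    P=np.c_[x,np.ones(len(x))]*d.ravel()[:,None]
    return (P@C[2].T+C[3]).reshape(480,640,3)
E
python3 - <<'E'
from h import *
im=np.load("pics/top0.npy");d=np.load("pics/top0_d.npy");C=cam("top")
P=cloud(C,d)
for n,u in dict(bench=(300,330),head=(396,262),handle=(365,273),sq=(239,262),nutL=(203,274),nutR=(279,252),jar=(326,183),bowl=(149,265)).items(): print(n,P[u[1],u[0]].round(1))
print("head",onz(C,(396.4,262.5),66),"handle",onz(C,(364.7,273.3),98),"sq",onz(C,(239.2,262.3),212),"nuts",onz(C,(185+110/6,220+323/6),179),onz(C,(185+563/6,220+196/6),179))
q=np.array([(290,247),(345,217),(362,262),(308,290)])/6+[185,220]
qq=np.array([onz(C,x,212)[:2] for x in q]);print(qq,qq.mean(0))
E
```

```text
bench [374.1  50.1  -1.6]
head [ 543.7 -187.7   66.2]
handle [ 512.6 -108.9   98.8]
sq [523.5 176.9 211.5]
nutL [498.7 263.3 179.8]
nutR [550.6  91.5 181.6]
jar [731.1 -13.1 112. ]
bowl [535.8 447.6   6.6]
head [ 542.49077295 -188.66111681   66.        ] handle [ 511.98926334 -108.24456239   98.        ] sq [522.7523968  176.29857705 212.        ] nuts [499.20771021 262.74538222 179.        ] [549.38868132  92.12211691 179.        ]
[[525.1295858  189.42035653]
 [536.47266788 169.44052417]
 [519.86690543 162.58757022]
 [509.30738914 182.18372244]] [522.69413706 175.90804334]
```

```bash
cat >> h.py <<'E'
def pose(st=None):
    st=st or r.sense()
    return R.from_euler('xyz',st['tcp_rot']).as_matrix(),np.array(st['eef_pos'])
def downR(a): # jaw (tool z) heading a deg, tool x down
    a=np.radians(a);x=np.array([0,0,-1.]);z=np.array([np.cos(a),np.sin(a),0]);return np.c_[x,np.cross(z,x),z]
def delta(a,p,st=None):
    M,q=pose(st)
    rv=np.degrees(R.from_matrix(M.T@downR(a)).as_rotvec()); t=M.T@(np.array(p)-q)/10
    print("to a=%.1f p=%s: rot(deg) %s shift(cm, current axes) %s |  in final axes %s"%(a,np.round(p,1),rv.round(2),t.round(2),(downR(a).T@(np.array(p)-q)/10).round(2)))
E
python3 - <<'E'
from h import *
M,p=pose();print(M.round(3),p)
for a in (20.8,200.8): delta(a,[542.5,-188.7,170])
E
```

```text
[[-0.001  0.906  0.424]
 [ 0.001  0.424 -0.906]
 [-1.     0.    -0.001]] [ 264.78432174 -565.65989339  230.6391231 ]
to a=20.8 p=[ 542.5 -188.7  170. ]: rot(deg) [-8.572e+01 -6.000e-02 -6.000e-02] shift(cm, current axes) [  6.09  41.13 -22.36] |  in final axes [ 6.06 25.38 39.35]
to a=200.8 p=[ 542.5 -188.7  170. ]: rot(deg) [ 9.428e+01 -6.000e-02  6.000e-02] shift(cm, current axes) [  6.09  41.13 -22.36] |  in final axes [  6.06 -25.38 -39.35]
```

jog_arm([
  [0, 0, 0, 0.4, 2.74, -1.5, 1],
  [0, 0, 0, 0.4, 2.74, -1.5, 1],
  [0, 0, 0, 0.4, 2.74, -1.5, 1],
  [0, 0, 0, 0.4, 2.74, -1.5, 1],
  [0, 0, 0, 0.4, 2.74, -1.5, 1],
  [0, 0, 0, 0.4, 2.74, -1.5, 1],
  [0, 0, 0, 0.4, 2.74, -1.5, 1],
  [0, 0, 0, 0.4, 2.74, -1.5, 1],
  [0, 0, 0, 0.4, 2.74, -1.5, 1],
  [0, 0, 0, 0.4, 2.74, -1.5, 1],
  [0, 0, 0, 0.4, 2.74, -1.5, 1],
  [0, 0, 0, 0.4, 2.74, -1.5, 1],
  [0, 0, 0, 0.4, 2.74, -1.5, 1],
  [0, 0, 0, 0.4, 2.74, -1.5, 1],
  [0, 0, 0, 0.4, 2.74, -1.5, 1],
])

```text
clock: 1.6
eef_pos: [542.2, -186.8, 170.9]
tcp_rot: [-2.326, 1.57, 2.824]
contact_force: [0.8, 0.3, 0.3]
opening: 1.001
```

jog_arm([
  [-8.5, 0, 0, 0, 0, 0, 1],
  [-8.5, 0, 0, 0, 0, 0, 1],
  [-8.5, 0, 0, 0, 0, 0, 1],
  [-8.5, 0, 0, 0, 0, 0, 1],
  [-8.5, 0, 0, 0, 0, 0, 1],
  [-8.5, 0, 0, 0, 0, 0, 1],
  [-8.5, 0, 0, 0, 0, 0, 1],
  [-8.5, 0, 0, 0, 0, 0, 1],
  [-8.5, 0, 0, 0, 0, 0, 1],
  [-8.5, 0, 0, 0, 0, 0, 1],
  [0, 0, 0, 0, 0, 0, 1],
  [0, 0, 0, 0, 0, 0, 1],
])

```text
clock: 2.8
eef_pos: [541.6, -188.0, 171.1]
tcp_rot: [2.401, 1.57, 2.747]
contact_force: [-0.1, 0.1, 0.4]
opening: 0.998
```

```bash
python3 - <<'E'
from h import *
s=r.sense();im,d=r.grab_frame("wrist");cv2.imwrite("pics/w1.png",im[:,:,::-1]);np.savez("pics/w1.npz",im=im,d=d,e=s['eef_pos'],t=s['tcp_rot'])
print(s['clock'],s['qpos'],s['contact_force']);M,p=pose(s);print(p,M.round(3));delta(20.8,[542.5,-188.7,170])
E
```

```text
2.8 [-3.36692383e-01  3.39003037e-01  1.80180391e+00  3.19312775e-05
  1.00124762e+00 -6.82786657e-01] [-0.11695788  0.0735569   0.37446323]
[ 541.6484253  -187.98863281  171.07215984] [[-0.    -0.339  0.941]
 [ 0.     0.941  0.339]
 [-1.     0.    -0.   ]]
to a=20.8 p=[ 542.5 -188.7  170. ]: rot(deg) [-0.96 -0.01 -0.01] shift(cm, current axes) [ 0.11 -0.09  0.05] |  in final axes [ 0.11 -0.09  0.05]
```

View pics/w1.png

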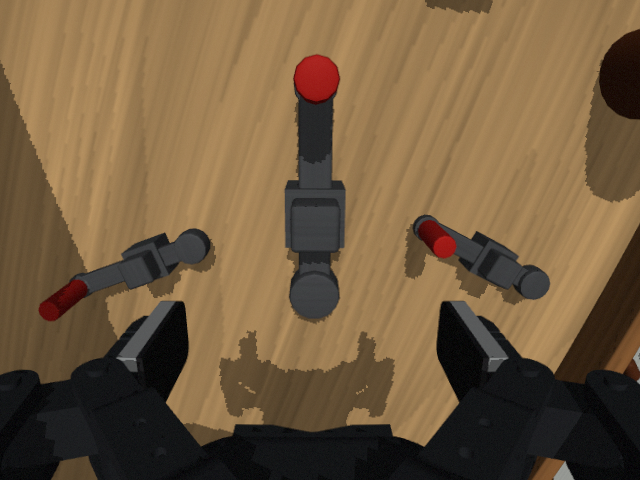

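The wrist view shows the crank with its handle top at (317,78), head at about (316,223) and counterweight at (315,294). The two smaller cranks stand to either side. I'll measure the head and handle from the depth.

```bash
cat >> h.py <<'E'
def layer(C,d,zlo,zhi,ctr,rad):
    P=cloud(C,d);m=(d>0)&(P[...,2]>zlo)&(P[...,2]<zhi)&(np.hypot(P[...,0]-ctr[0],P[...,1]-ctr[1])<rad)
    return P[m],m
E
python3 - <<'E'
from h import *
f=np.load("pics/w1.npz");s=dict(eef_pos=f['e'],tcp_rot=f['t']);C=cam("wrist",s)
P,m=layer(C,f['d'],61,72,(542,-188),30);print(len(P),np.median(P,0));print(cv2.minAreaRect(P[:,:2].astype(np.float32)))
P2,m2=layer(C,f['d'],90,105,(512,-108),30);print(len(P2),np.median(P2,0));print(cv2.minEnclosingCircle(P2[:,:2].astype(np.float32)))
c=cv2.minAreaRect(P[:,:2].astype(np.float32))[0];h=cv2.minEnclosingCircle(P2[:,:2].astype(np.float32))[0]
v=np.subtract(h,c);print(np.hypot(*v),np.degrees(np.arctan2(v[1],v[0])))
P3,_=layer(C,f['d'],30,105,(542,-188),140)
# pixel rays: head corners
for uv in [(292,200),(340,200),(341,250),(291,250)]: print(onz(C,uv,66).round(1))
print(onz(C,(317,78),98))
E
```

```text
2321 [ 543.24658754 -186.92272971   65.14912286]
((543.6385498046875, -187.68911743164062), (29.619333267211914, 30.240184783935547), 19.193941116333008)
1709 [ 514.94802579 -108.02996587   97.06956858]
((514.813720703125, -107.9740982055664), 11.395066261291504)
84.7664736965486 109.87991298041752
[ 524.4 -175.    66. ]
[ 551.  -165.4   66. ]
[ 562.6 -194.2   66. ]
[ 534.  -204.5   66. ]
[ 515.26269156 -107.87060304   98.        ]
```

jog_arm([
  [0, 0, 0, 2.1, -0.04, 0.2, 1],
  [0, 0, 0, 2.2, 0, 0, 1],
  [0, 0, 0, 2.2, 0, 0, 1],
  [0, 0, 0, 2.2, 0, 0, 1],
  [0, 0, 0, 2.2, 0, 0, 1],
  [0, 0, 0, 1.3, 0, 0, 1],
  [0, 0, 0, 0.9, 0, 0, 1],
  [0, 0, 0, 0, 0, 0, 0],
  [0, 0, 0, 0, 0, 0, 0],
  [0, 0, 0, 0, 0, 0, 0],
  [0, 0, 0, 0, 0, 0, 0],
  [0, 0, 0, 0, 0, 0, 0],
  [0, 0, 0, 0, 0, 0, 0],
], force=50)

```text
clock: 4.15
eef_pos: [544.4, -188.0, 41.3]
tcp_rot: [-0.697, 1.569, -0.347]
contact_force: [-1.7, -0.5, 6.9]
opening: 0.341
```

```bash
python3 - <<'E'
from h import *
s=r.sense();im,d=r.grab_frame("wrist");cv2.imwrite("pics/w2.png",im[:,:,::-1])
print(s['clock'],s['contact_force'],s['wrist_torque'],s['opening'],pose(s))
E
```

```text
4.15 [-1.69062593 -0.49814693  6.9126587 ] [ 0.0368642   0.15527696 -0.03906902] 0.34125801718418425 (array([[ 1.39184834e-03, -3.43252757e-01,  9.39242039e-01],
       [-5.02708908e-04,  9.39242590e-01,  3.43253703e-01],
       [-9.99998905e-01, -9.49922436e-04,  1.13472702e-03]]), array([ 544.41305927, -187.96887172,   41.27581761]))
```

View pics/w2.png

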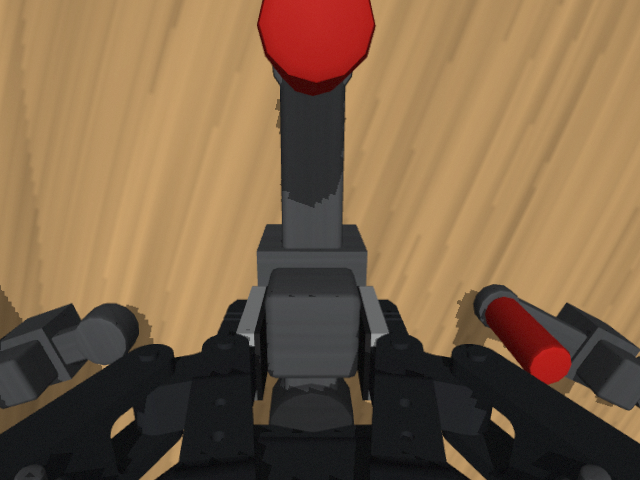

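jog_arm([
  [0, 0, 0, -1, 0, 0, 0],
  [0, 0, 0, -2.6, 0, 0, 0],
  [0, 0, 0, -3, 0, 0, 0],
  [0, 0, 0, -3, 0, 0, 0],
  [0, 0, 0, -3, 0, 0, 0],
  [0, 0, 0, -3, 0, 0, 0],
  [0, 0, 0, -3, 0, 0, 0],
  [0, 0, 0, -3, 1.0, 0, 0],
  [0, 0, 0, -3, 2.0, 0, 0],
  [0, 0, 0, 0, 3, 0.2, 0],
  [0, 0, 0, 0, 3, 0.2, 0],
  [0, 0, 0, 0, 3, 0.2, 0],
  [0, 0, 0, 0, 3, 0.3, 0],
  [0, 0, 0, 0, 3, 0.3, 0],
  [0, 0, 0, 0, 3, 0.3, 0],
  [0, 0, 0, 0, 3, 0.3, 0],
  [0, 0, 0, 0, 3, 0.3, 0],
  [0, 0, 0, 0, 3, 0, 0],
  [0, 0, 0, 0, 2, 0, 0],
  [0, 0, 0, 0, 0, 0, 0],
])

```text
clock: 6.2
eef_pos: [452.1, 121.8, 286.2]
tcp_rot: [2.373, 1.569, 2.726]
contact_force: [-0.3, -0.0, -5.3]
opening: 0.339
```

jog_arm([
  [0, 0, 0, 0, 0, 0, 0],
  [0, 0, 0, 0, 0, 0, 0],
])

```text
clock: 6.4
eef_pos: [453.6, 119.4, 286.3]
tcp_rot: [-2.246, 1.57, -1.895]
contact_force: [-0.6, -0.4, -5.9]
opening: 0.339
```

```bash
python3 - <<'E'
from h import *
s=r.sense();im,d=r.grab_frame("wrist");cv2.imwrite("pics/w3.png",im[:,:,::-1]);np.savez("pics/w3.npz",im=im,d=d,e=s['eef_pos'],t=s['tcp_rot'])
print(s['clock'],s['contact_force'],s['wrist_torque'],s['opening'],pose(s))
E
```

```text
6.4 [-0.60543494 -0.42691298 -5.87501148] [-0.01532199 -0.08564318 -0.01786633] 0.3391439045282279 (array([[-1.49059325e-04, -3.43160925e-01,  9.39276614e-01],
       [-4.42907355e-04,  9.39276555e-01,  3.43160833e-01],
       [-9.99999891e-01, -3.64861198e-04, -2.91996427e-04]]), array([453.61401103, 119.37223779, 286.29534897]))
```

View pics/w3.png

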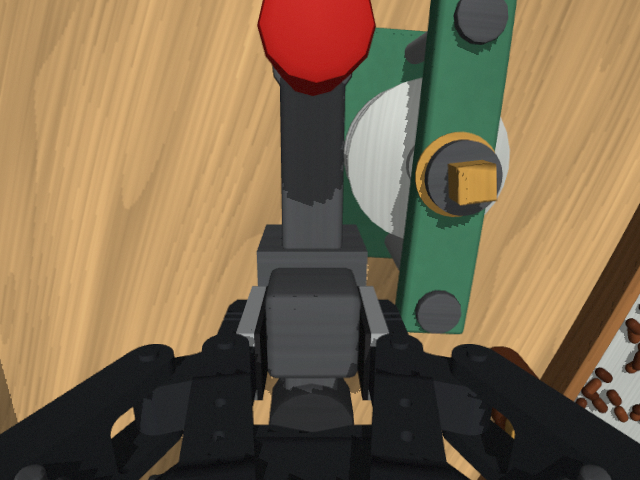

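The wrist view shows the brass square at about (473,183) on its shoulder disc at (464,178), and the crank head in the jaws at (312,322). Next I'll measure the square, the shoulder and the held crank from the depth.

```bash
python3 - <<'E'
from h import *
f=np.load("pics/w3.npz");s=dict(eef_pos=f['e'],tcp_rot=f['t']);C=cam("wrist",s)
d=f['d'];P=cloud(C,d);im=f['im']
Z=P[...,2];near=(np.hypot(P[...,0]-523,P[...,1]-177)<40)
print(np.histogram(Z[near],bins=np.arange(165,222,2)))
for lo,hi in ((209,216),(203,216),(196,216),(183,191)):
    Q,m=layer(C,d,lo,hi,(523,177),28);rc=cv2.minAreaRect(Q[:,:2].astype(np.float32));print(lo,hi,len(Q),np.median(Q[:,2]),rc,cv2.minEnclosingCircle(Q[:,:2].astype(np.float32)))
# head and handle
M,p=pose(s)
Q,m=layer(C,d,304,318,p[:2],30);print(len(Q),Q[:,2].min(),Q[:,2].max(),np.median(Q[:,2]),cv2.minAreaRect(Q[:,:2].astype(np.float32)))
Q,m=layer(C,d,338,350,p[:2]+84*M[:2,1],30);print(len(Q),np.median(Q,0),cv2.minEnclosingCircle(Q[:,:2].astype(np.float32)))
crop=cv2.resize(im[120:230,400:520,::-1],None,fx=5,fy=5,interpolation=cv2.INTER_CUBIC);cv2.imwrite("pics/w3c.png",crop)
E
```

```text
(array([  96,  259, 2761, 1634,   47,    2,   42,   73,   70,  704, 1823,
         77,   57,   62,   61,   60,   66,   63,   68,   66,  184,  217,
        335,  615,    8,    0,    0,    0]), array([165, 167, 169, 171, 173, 175, 177, 179, 181, 183, 185, 187, 189,
       191, 193, 195, 197, 199, 201, 203, 205, 207, 209, 211, 213, 215,
       217, 219, 221]))
209 216 958 211.2776926602216 ((524.9556274414062, 179.81307983398438), (16.94403648376465, 17.210735321044922), 28.797306060791016) ((525.0089111328125, 179.5830078125), 11.202716827392578)
203 216 1425 210.7518145255545 ((525.284912109375, 179.4913787841797), (20.3057804107666, 20.18732261657715), 26.878385543823242) ((525.5554809570312, 179.62017822265625), 13.933663368225098)
196 216 1646 210.19500917538903 ((525.3441162109375, 179.52178955078125), (20.6783447265625, 20.19410514831543), 26.856731414794922) ((525.657958984375, 179.540283203125), 14.158339500427246)
183 191 2661 185.4715727243294 ((525.5982666015625, 179.73028564453125), (43.5858268737793, 43.96201705932617), 69.36791229248047) ((525.8927001953125, 179.69058227539062), 22.421804428100586)
10182 304.0016606040501 317.9918733405555 310.3568241698478 ((453.2846374511719, 120.03509521484375), (56.503700256347656, 30.38780975341797), 20.193500518798828)
8357 [426.17750088 197.19550198 342.30404045] ((425.1358947753906, 199.3593292236328), 11.417530059814453)
```

View pics/w3c.png

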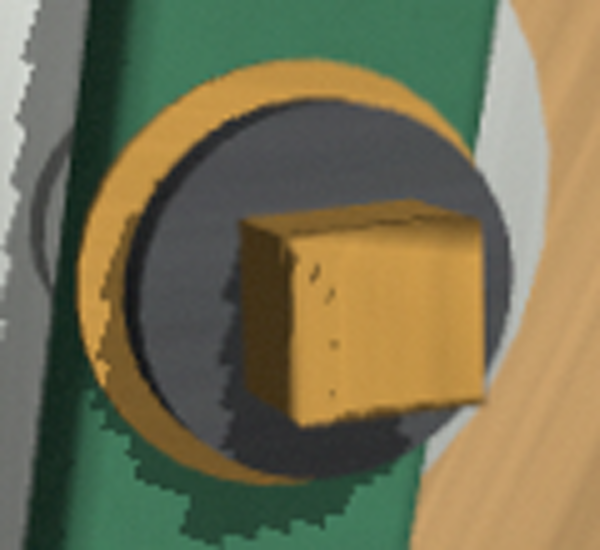

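```bash
python3 - <<'E'
from h import *
f=np.load("pics/w3.npz");s=dict(eef_pos=f['e'],tcp_rot=f['t']);C=cam("wrist",s)
d=f['d'];M,p=pose(s)
P=cloud(C,d);L=(P-p)@M  # tool coords
sub=L[262:385,262:364].reshape(-1,3);q=sub[(sub[:,0]<-21)&(sub[:,0]>-29)]
print(len(q),np.percentile(q,[0,1,50,99,100],axis=0).round(2)); print(cv2.minAreaRect(q[:,1:].astype(np.float32)))
t=[525.4,179.6]
for off in (0,0.5): 
    T=downR(26.9)@np.array([0,-off,0]); print(off); delta(26.9,[t[0]+T[0],t[1]+T[1],286])
E
```

```text
8155 [[-29.   -14.47 -15.56]
 [-27.7  -13.17 -14.65]
 [-24.07   2.43  -0.11]
 [-21.39  15.21  14.47]
 [-21.    15.93  15.71]]
((0.7293624877929688, 0.23882198333740234), (31.269426345825195, 30.268529891967773), 89.02523040771484)
0
to a=26.9 p=[525.4 179.6 286. ]: rot(deg) [-6.86 -0.02  0.01] shift(cm, current axes) [0.02 3.21 8.8 ] |  in final axes [0.03 2.14 9.12]
0.5
to a=26.9 p=[525.6 179.2 286. ]: rot(deg) [-6.86 -0.02  0.01] shift(cm, current axes) [0.02 3.16 8.81] |  in final axes [0.03 2.09 9.12]
```

jog_arm([
  [0, 0, 0, 0, 0.79, 2.2, 0],
  [0, 0, 0, 0, 0.79, 2.2, 0],
  [0, 0, 0, 0, 0.79, 2.2, 0],
  [0, 0, 0, 0, 0.79, 2.2, 0],
  [-6.86, 0, 0, 0, 0, 0, 0],
  [0, 0, 0, 0, 0, 0, 0],
  [0, 0, 0, 0, 0, 0, 0],
  [0, 0, 0, 0, 0, 0, 0],
])

```text
clock: 7.25
eef_pos: [525.2, 179.3, 286.3]
tcp_rot: [-3.125, 1.57, -2.657]
contact_force: [-0.5, 0.2, -5.5]
opening: 0.338
```

```bash
python3 - <<'E'
from h import *
s=r.sense();print(s['contact_force'],s['wrist_torque'])
im,d=r.grab_frame("scene");cv2.imwrite("pics/s4.png",cv2.resize(im[130:280,270:450,::-1],None,fx=4,fy=4,interpolation=cv2.INTER_CUBIC))
T=downR(26.9)@np.array([0,-0.5,0]);delta(26.9,[525.4+T[0],179.6+T[1],260],s)
E
```

```text
[-0.47489951  0.20515532 -5.50098945] [-0.01051189  0.02028242  0.01641062]
to a=26.9 p=[525.6 179.2 260. ]: rot(deg) [-0.13 -0.02  0.  ] shift(cm, current axes) [ 2.63 -0.03  0.03] |  in final axes [ 2.63 -0.03  0.03]
```

View pics/s4.png

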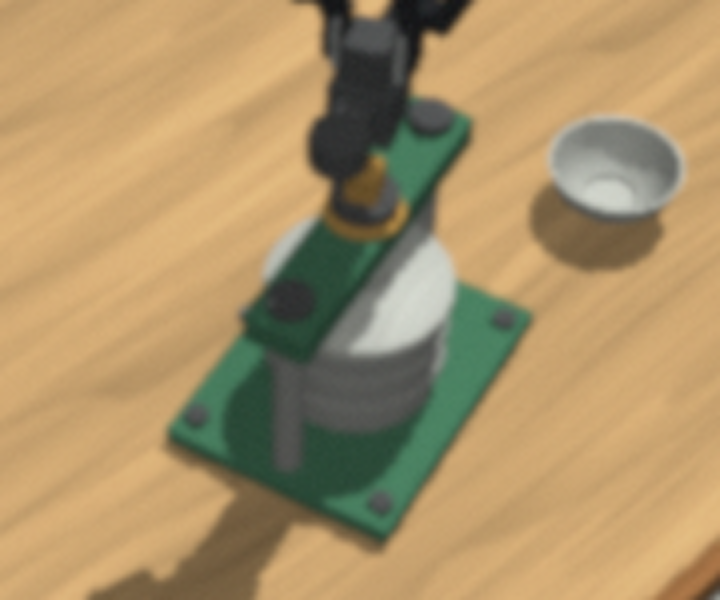

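The scene view shows the crank held over the brass square. I'll go down in stages and watch the force.

jog_arm([
  [0, 0, 0, 1.0, -0.03, 0.03, 0],
  [0, 0, 0, 1.0, 0, 0, 0],
  [0, 0, 0, 0.6, 0, 0, 0],
  [0, 0, 0, 0.3, 0, 0, 0],
  [0, 0, 0, 0.3, 0, 0, 0],
  [0, 0, 0, 0.3, 0, 0, 0],
  [0, 0, 0, 0, 0, 0, 0],
])

```text
clock: 8.0
eef_pos: [525.7, 179.8, 250.9]
tcp_rot: [3.043, 1.57, -2.77]
contact_force: [-0.5, -0.2, -5.6]
opening: 0.34
```

jog_arm([
  [0, 0, 0, 0.2, 0, 0, 0],
  [0, 0, 0, 0.2, 0, 0, 0],
  [0, 0, 0, 0, 0, 0, 0],
])

```text
clock: 8.3
eef_pos: [525.8, 179.8, 247.1]
tcp_rot: [3.001, 1.571, -2.812]
contact_force: [0.0, -0.5, -5.7]
opening: 0.337
```

jog_arm([
  [0, 0, 0, 0.2, 0, 0, 0],
  [0, 0, 0, 0.2, 0, 0, 0],
  [0, 0, 0, 0, 0, 0, 0],
])

```text
clock: 8.6
eef_pos: [525.7, 179.7, 243.0]
tcp_rot: [2.975, 1.57, -2.838]
contact_force: [0.4, -0.6, -5.2]
opening: 0.343
```

jog_arm([
  [0, 0, 0, 0.2, 0, 0, 0],
  [0, 0, 0, 0.2, 0, 0, 0],
  [0, 0, 0, 0, 0, 0, 0],
])

```text
clock: 8.9
eef_pos: [525.7, 179.8, 238.9]
tcp_rot: [2.908, 1.57, -2.905]
contact_force: [0.0, -0.1, -5.9]
opening: 0.342
```

Sliding freely, with 11 mm to go.

jog_arm([
  [0, 0, 0, 0.2, 0, 0, 0],
  [0, 0, 0, 0.2, 0, 0, 0],
  [0, 0, 0, 0.2, 0, 0, 0],
  [0, 0, 0, 0.15, 0, 0, 0],
  [0, 0, 0, 0, 0, 0, 0],
])

```text
clock: 9.4
eef_pos: [525.8, 179.8, 231.5]
tcp_rot: [2.998, 1.57, -2.815]
contact_force: [0.0, -0.7, -5.5]
opening: 0.343
```

jog_arm([
  [0, 0, 0, 0.1, 0, 0, 0],
  [0, 0, 0, 0.1, 0, 0, 0],
  [0, 0, 0, 0, 0, 0, 0],
])

```text
clock: 9.7
eef_pos: [525.8, 179.8, 229.7]
tcp_rot: [2.987, 1.571, -2.826]
contact_force: [-0.5, 0.2, -5.2]
opening: 0.343
```

jog_arm([
  [0, 0, 0, 0.1, 0, 0, 0],
  [0, 0, 0, 0.05, 0, 0, 0],
  [0, 0, 0, 0, 0, 0, 0],
])

```text
clock: 10.0
eef_pos: [525.8, 179.8, 228.2]
tcp_rot: [-3.026, 1.571, -2.556]
contact_force: [-1.1, -0.7, -5.1]
opening: 0.338
```

jog_arm([
  [0, 0, 0, 0.05, 0, 0, 0],
  [0, 0, 0, 0, 0, 0, 0],
])

```text
clock: 10.2
eef_pos: [525.9, 179.8, 227.7]
tcp_rot: [-3.053, 1.571, -2.583]
contact_force: [0.6, -0.5, -5.0]
opening: 0.342
```

jog_arm([
  [0, 0, 0, 0.05, 0, 0, 0],
  [0, 0, 0, 0, 0, 0, 0],
])

```text
clock: 10.4
eef_pos: [525.9, 179.8, 227.3]
tcp_rot: [-0.082, 1.571, 0.388]
contact_force: [0.1, -0.4, -4.2]
opening: 0.34
```

jog_arm([
  [0, 0, 0, 0.05, 0, 0, 0],
  [0, 0, 0, 0, 0, 0, 0],
])

```text
clock: 10.6
eef_pos: [526.0, 179.8, 227.3]
tcp_rot: [-0.104, 1.57, 0.366]
contact_force: [-2.1, -0.8, 1.5]
opening: 0.343
```

jog_arm([
  [0, 0, 0, 0.03, 0, 0, 0],
  [0, 0, 0, 0, 0, 0, 0],
])

```text
clock: 10.8
eef_pos: [525.9, 179.8, 227.2]
tcp_rot: [-0.13, 1.57, 0.341]
contact_force: [-3.0, -2.2, 5.7]
opening: 0.343
```

Seated: the z reading stopped at 227.2 while the push rose to about 11 N. Now I'll let go and rise.

jog_arm([
  [0, 0, 0, -0.08, 0, 0, 0.4],
  [0, 0, 0, 0, 0, 0, 1],
  [0, 0, 0, 0, 0, 0, 1],
  [0, 0, 0, 0, 0, 0, 1],
  [0, 0, 0, 0, 0, 0, 1],
  [0, 0, 0, -1, 0, 0, 1],
  [0, 0, 0, -2, 0, 0, 1],
  [0, 0, 0, -2.5, 0, 0, 1],
  [0, 0, 0, -2.5, 0, 0, 1],
  [0, 0, 0, -2, 0, 0, 1],
  [0, 0, 0, 0, 0, 0, 1],
  [0, 0, 0, 0, 0, 0, 1],
], force=20)

```text
clock: 12.0
eef_pos: [525.9, 179.8, 327.7]
tcp_rot: [-0.114, 1.57, 0.357]
contact_force: [-0.6, -0.6, -0.9]
opening: 0.997
```

```bash
python3 - <<'E'
from h import *
s=r.sense();im,d=r.grab_frame("wrist");cv2.imwrite("pics/w5.png",im[:,:,::-1]);np.savez("pics/w5.npz",im=im,d=d,e=s['eef_pos'],t=s['tcp_rot'])
M,p=pose(s);print(s['clock'],s['contact_force'],p,np.degrees(np.arctan2(M[1,2],M[0,2])),s['qpos'])
C=cam("wrist",s)
Q,m=layer(C,d,246,258,(525.6,179.6),25);rc=cv2.minAreaRect(Q[:,:2].astype(np.float32));print(len(Q),np.median(Q[:,2]),rc)
Q,m=layer(C,d,275,292,(487,255),25);h=cv2.minEnclosingCircle(Q[:,:2].astype(np.float32));print(len(Q),np.median(Q[:,2]),h)
v=np.subtract(h[0],rc[0]);print(np.hypot(*v),np.degrees(np.arctan2(v[1],v[0])))
delta(26.9,[h[0][0],h[0][1],235],s)
E
```

```text
12.0 [-0.55112514 -0.64507356 -0.92832884] [525.94442726 179.8097804  327.65722021] 26.94392029655464 [ 3.26705512e-01  1.64488473e-01  1.66731562e+00  3.08778507e-05
  1.30878863e+00 -1.43562537e-01]
2933 251.18919244422926 ((525.2256469726562, 180.361572265625), (29.98998260498047, 29.51150894165039), 26.547317504882812)
2331 283.0394170335246 ((487.2839050292969, 255.83169555664062), 11.47382926940918)
84.47079549322106 116.69044047399157
to a=26.9 p=[487.3 255.8 235. ]: rot(deg) [0.04 0.06 0.01] shift(cm, current axes) [ 9.26  8.53 -0.01] |  in final axes [ 9.27  8.53 -0.01]
```

View pics/w5.png

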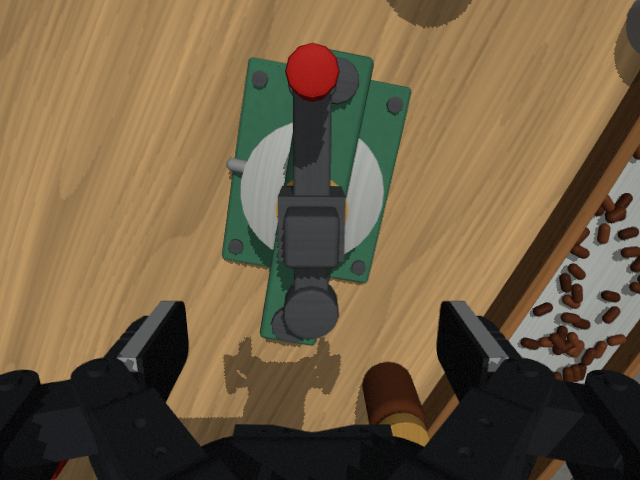

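The crank stands seated and upright, its head top reading 251 mm and handle top at (313,71). Next I'll go over the handle, down, and grip it lightly.

jog_arm([
  [0, 0, 0, 0, 2.5, 0, 1],
  [0, 0, 0, 0, 3, 0, 1],
  [0, 0, 0, 0, 3.03, 0, 1],
  [0, 0, 0, 1, 0, 0, 1],
  [0, 0, 0, 2.5, 0, 0, 1],
  [0, 0, 0, 2.5, 0, 0, 1],
  [0, 0, 0, 2.2, 0, 0, 1],
  [0, 0, 0, 1, 0, 0, 1],
  [0, 0, 0, 0, 0, 0, 0],
  [0, 0, 0, 0, 0, 0, 0],
  [0, 0, 0, 0, 0, 0, 0],
  [0, 0, 0, 0, 0, 0, 0],
  [0, 0, 0, 0, 0, 0, 0],
  [0, 0, 0, 0, 0, 0, 0],
], force=20)

```text
clock: 13.45
eef_pos: [487.6, 256.1, 236.0]
tcp_rot: [0.1, 1.569, 0.57]
contact_force: [-0.4, 0.7, 3.5]
opening: 0.262
```

```bash
python3 - <<'E'
from h import *
s=r.sense();M,p=pose(s);print(s['clock'],s['contact_force'],s['wrist_torque'],p,s['opening']*85,np.degrees(np.arctan2(M[1,2],M[0,2])))
v=p[:2]-[525.7,179.8];print(np.hypot(*v),np.degrees(np.arctan2(v[1],v[0])), v@M[:2,1],v@M[:2,2])
b=np.radians(np.arange(90,-280,-10));y=8.5*np.sin(b);z=8.5*np.cos(b)
print(np.c_[np.diff(y),np.diff(z)][:18].round(2).tolist())
E
```

```text
13.45 [-0.43569322  0.67436716  3.50878782] [ 0.08404574  0.00239692 -0.02292339] [487.60961544 256.12147974 236.04704226] 22.298508840100364 26.945421415119466
85.29856778205354 116.52278209510682 85.29624614269338 0.6291940623798874
[[-0.13, 1.48], [-0.38, 1.43], [-0.63, 1.34], [-0.85, 1.21], [-1.05, 1.05], [-1.21, 0.85], [-1.34, 0.63], [-1.43, 0.38], [-1.48, 0.13], [-1.48, -0.13], [-1.43, -0.38], [-1.34, -0.63], [-1.21, -0.85], [-1.05, -1.05], [-0.85, -1.21], [-0.63, -1.34], [-0.38, -1.43], [-0.13, -1.48]]
```

Gripped (22.3 mm). Starting with the first quarter turn.

jog_arm([
  [0, 0, 0, 0.008, -0.13, 1.48, 0],
  [0, 0, 0, 0.008, -0.38, 1.43, 0],
  [0, 0, 0, 0.008, -0.63, 1.34, 0],
  [0, 0, 0, 0.008, -0.85, 1.21, 0],
])

```text
clock: 13.85
eef_pos: [545.4, 262.8, 235.3]
tcp_rot: [-3.124, 1.57, -2.653]
contact_force: [-3.1, -2.2, 5.1]
opening: 0.26
```

jog_arm([
  [0, 0, 0, 0.008, -1.05, 1.05, 0],
  [0, 0, 0, 0.008, -1.21, 0.85, 0],
  [0, 0, 0, 0.008, -1.34, 0.63, 0],
  [0, 0, 0, 0.008, -1.43, 0.38, 0],
  [0, 0, 0, 0.008, -1.48, 0.13, 0],
])

```text
clock: 14.35
eef_pos: [602.0, 218.4, 234.9]
tcp_rot: [1.926, 1.57, 2.396]
contact_force: [-6.1, 1.4, 5.3]
opening: 0.259
```

```bash
cat >> h.py <<'E'
def chk(c=(525.7,179.8)):
    s=r.sense();M,p=pose(s);v=p[:2]-np.array(c);F=s['contact_force'];u=v/np.hypot(*v);t=np.array([u[1],-u[0]])
    print("t",s['clock'],"rad %.2f ang %.2f z %.2f"%(np.hypot(*v),np.degrees(np.arctan2(v[1],v[0])),p[2]),"F on tool: radial %.1f tang(cw) %.1f z %.1f"%(F[:2]@u,F[:2]@t,F[2]),"tq",s['wrist_torque'].round(2),"beta %.1f"%(np.degrees(np.arctan2(v@M[:2,1],v@M[:2,2]))),"op %.3f"%s['opening'])
E
python3 -c "
from h import *;chk()"
```

```text
t 14.35 rad 85.54 ang 26.80 z 234.86 F on tool: radial -4.8 tang(cw) -4.0 z 5.3 tq [-0.01  1.23 -0.04] beta -0.1 op 0.259
```

jog_arm([
  [0, 0, 0, 0.008, -1.48, -0.13, 0],
  [0, 0, 0, 0.008, -1.43, -0.38, 0],
  [0, 0, 0, 0.008, -1.34, -0.63, 0],
  [0, 0, 0, 0.008, -1.21, -0.85, 0],
  [0, 0, 0, 0.008, -1.05, -1.05, 0],
  [0, 0, 0, 0.008, -0.85, -1.21, 0],
  [0, 0, 0, 0.008, -0.63, -1.34, 0],
  [0, 0, 0, 0.008, -0.38, -1.43, 0],
  [0, 0, 0, 0.008, -0.13, -1.48, 0],
])

```text
clock: 15.25
eef_pos: [564.4, 103.2, 234.3]
tcp_rot: [-0.567, 1.568, -0.097]
contact_force: [1.7, 1.9, 3.4]
opening: 0.263
```

```bash
python3 -c "
from h import *;chk()"
```

```text
t 15.25 rad 85.80 ang -63.19 z 234.34 F on tool: radial -0.9 tang(cw) -2.4 z 3.4 tq [ 0.63 -0.41 -0.04] beta -90.1 op 0.263
```

jog_arm([
  [0, 0, 0, 0.008, 0.13, -1.48, 0],
  [0, 0, 0, 0.008, 0.38, -1.43, 0],
  [0, 0, 0, 0.008, 0.63, -1.34, 0],
  [0, 0, 0, 0.008, 0.85, -1.21, 0],
  [0, 0, 0, 0.008, 1.05, -1.05, 0],
  [0, 0, 0, 0.008, 1.21, -0.85, 0],
  [0, 0, 0, 0.008, 1.34, -0.63, 0],
  [0, 0, 0, 0.008, 1.43, -0.38, 0],
  [0, 0, 0, 0.008, 1.48, -0.13, 0],
])

```text
clock: 16.15
eef_pos: [449.4, 141.0, 233.5]
tcp_rot: [-1.056, 1.569, -0.585]
contact_force: [4.4, -0.9, 4.4]
opening: 0.262
```

```bash
python3 -c "
from h import *;chk()"
```

```text
t 16.15 rad 85.63 ang -153.05 z 233.50 F on tool: radial -3.5 tang(cw) -2.8 z 4.4 tq [ 0.02 -1.17  0.05] beta 180.0 op 0.262
```

jog_arm([
  [0, 0, 0, 0.008, 1.48, 0.13, 0],
  [0, 0, 0, 0.008, 1.43, 0.38, 0],
  [0, 0, 0, 0.008, 1.34, 0.63, 0],
  [0, 0, 0, 0.008, 1.21, 0.85, 0],
  [0, 0, 0, 0.008, 1.05, 1.05, 0],
  [0, 0, 0, 0.008, 0.85, 1.21, 0],
  [0, 0, 0, 0.008, 0.63, 1.34, 0],
  [0, 0, 0, 0.008, 0.38, 1.43, 0],
  [0, 0, 0, 0.008, 0.13, 1.48, 0],
  [0, 0, 0, 0, 0, 0, 0],
])

```text
clock: 17.15
eef_pos: [487.6, 256.1, 232.5]
tcp_rot: [-1.563, 1.57, -1.092]
contact_force: [-0.8, 1.4, 6.7]
opening: 0.26
```

```bash
python3 -c "
from h import *;chk()"
```

```text
t 17.15 rad 85.25 ang 116.53 z 232.47 F on tool: radial 1.7 tang(cw) -0.1 z 6.7 tq [ 0.11 -0.18  0.01] beta 89.6 op 0.260
```

jog_arm([
  [0, 0, 0, 0.008, -0.13, 1.48, 0],
  [0, 0, 0, 0.008, -0.38, 1.43, 0],
  [0, 0, 0, 0.008, -0.63, 1.34, 0],
  [0, 0, 0, 0.008, -0.85, 1.21, 0],
  [0, 0, 0, 0.008, -1.05, 1.05, 0],
  [0, 0, 0, 0.008, -1.21, 0.85, 0],
  [0, 0, 0, 0.008, -1.34, 0.63, 0],
  [0, 0, 0, 0.008, -1.43, 0.38, 0],
  [0, 0, 0, 0.008, -1.48, 0.13, 0],
])

```text
clock: 18.05
eef_pos: [601.5, 218.7, 232.1]
tcp_rot: [0.751, 1.57, 1.222]
contact_force: [-0.3, 3.9, 5.6]
opening: 0.26
```

```bash
python3 - <<'E'
from h import *;chk()
b=np.radians(np.arange(0,-185,-5));y=8.5*np.sin(b);z=8.5*np.cos(b)
print(np.c_[np.diff(y),np.diff(z)].round(2).tolist())
E
```

```text
t 18.05 rad 85.21 ang 27.17 z 232.09 F on tool: radial 1.5 tang(cw) -3.6 z 5.6 tq [0.48 0.31 0.01] beta 0.2 op 0.260
[[-0.74, -0.03], [-0.74, -0.1], [-0.72, -0.16], [-0.71, -0.22], [-0.69, -0.28], [-0.66, -0.34], [-0.63, -0.4], [-0.59, -0.45], [-0.55, -0.5], [-0.5, -0.55], [-0.45, -0.59], [-0.4, -0.63], [-0.34, -0.66], [-0.28, -0.69], [-0.22, -0.71], [-0.16, -0.72], [-0.1, -0.74], [-0.03, -0.74], [0.03, -0.74], [0.1, -0.74], [0.16, -0.72], [0.22, -0.71], [0.28, -0.69], [0.34, -0.66], [0.4, -0.63], [0.45, -0.59], [0.5, -0.55], [0.55, -0.5], [0.59, -0.45], [0.63, -0.4], [0.66, -0.34], [0.69, -0.28], [0.71, -0.22], [0.72, -0.16], [0.74, -0.1], [0.74, -0.03]]
```

jog_arm([
  [0, 0, 0, 0, -0.74, -0.03, 0],
  [0, 0, 0, 0, -0.74, -0.1, 0],
  [0, 0, 0, 0, -0.72, -0.16, 0],
  [0, 0, 0, 0, -0.71, -0.22, 0],
  [0, 0, 0, 0, -0.69, -0.28, 0],
  [0, 0, 0, 0, -0.66, -0.34, 0],
  [0, 0, 0, 0, -0.63, -0.4, 0],
  [0, 0, 0, 0, -0.59, -0.45, 0],
])

```text
clock: 18.85
eef_pos: [608.8, 160.1, 231.8]
tcp_rot: [-0.563, 1.57, -0.093]
contact_force: [3.4, 2.1, 5.4]
opening: 0.26
```

```bash
python3 -c "
from h import *;chk()"
```

```text
t 18.85 rad 85.38 ang -13.35 z 231.80 F on tool: radial 2.8 tang(cw) -2.8 z 5.4 tq [ 0.47 -0.44  0.02] beta -40.3 op 0.260
```

jog_arm([
  [0, 0, 0, 0.004, -0.55, -0.5, 0],
  [0, 0, 0, 0.004, -0.5, -0.55, 0],
  [0, 0, 0, 0.004, -0.45, -0.59, 0],
  [0, 0, 0, 0.004, -0.4, -0.63, 0],
  [0, 0, 0, 0.004, -0.34, -0.66, 0],
  [0, 0, 0, 0.004, -0.28, -0.69, 0],
  [0, 0, 0, 0.004, -0.22, -0.71, 0],
])

```text
clock: 19.55
eef_pos: [582.4, 115.7, 231.5]
tcp_rot: [-1.23, 1.57, -0.76]
contact_force: [4.9, -0.1, 5.7]
opening: 0.263
```

```bash
python3 -c "
from h import *;chk()"
```

```text
t 19.55 rad 85.57 ang -48.47 z 231.54 F on tool: radial 3.3 tang(cw) -3.6 z 5.7 tq [ 0.09 -0.69  0.05] beta -75.4 op 0.263
```

Past 525° now, so I'll feel for the touch in small steps.

jog_arm([
  [0, 0, 0, 0.004, -0.16, -0.72, 0],
  [0, 0, 0, 0.004, -0.1, -0.74, 0],
])

```text
clock: 19.75
eef_pos: [570.4, 106.8, 231.4]
tcp_rot: [-1.538, 1.57, -1.067]
contact_force: [5.1, -0.7, 3.7]
opening: 0.262
```

```bash
python3 -c "
from h import *;chk()"
```

```text
t 19.75 rad 85.62 ang -58.51 z 231.40 F on tool: radial 3.3 tang(cw) -3.9 z 3.7 tq [ 0.15 -0.6   0.02] beta -85.4 op 0.262
```

jog_arm([
  [0, 0, 0, 0.004, -0.03, -0.74, 0],
])

```text
clock: 19.85
eef_pos: [563.9, 103.1, 231.3]
tcp_rot: [-1.695, 1.57, -1.225]
contact_force: [3.3, -0.7, 4.8]
opening: 0.265
```

jog_arm([
  [0, 0, 0, 0.004, 0.03, -0.74, 0],
])

```text
clock: 19.95
eef_pos: [557.1, 100.1, 231.3]
tcp_rot: [-1.748, 1.57, -1.278]
contact_force: [3.2, -0.7, 6.1]
opening: 0.262
```

```bash
python3 -c "
from h import *;chk()"
```

```text
t 19.95 rad 85.69 ang -68.50 z 231.30 F on tool: radial 1.8 tang(cw) -2.7 z 6.1 tq [ 0.15 -0.66  0.01] beta -95.4 op 0.262
```

jog_arm([
  [0, 0, 0, 0.004, 0.1, -0.74, 0],
])

```text
clock: 20.05
eef_pos: [550.0, 97.6, 231.2]
tcp_rot: [-1.913, 1.57, -1.443]
contact_force: [3.5, -0.4, 5.1]
opening: 0.262
```

jog_arm([
  [0, 0, 0, 0.004, 0.16, -0.72, 0],
])

```text
clock: 20.15
eef_pos: [542.8, 95.8, 231.2]
tcp_rot: [-1.978, 1.57, -1.507]
contact_force: [2.4, -0.8, 5.8]
opening: 0.265
```

jog_arm([
  [0, 0, 0, 0.004, 0.22, -0.71, 0],
])

```text
clock: 20.25
eef_pos: [535.4, 94.6, 231.1]
tcp_rot: [-2.02, 1.57, -1.55]
contact_force: [3.0, 0.2, 4.2]
opening: 0.26
```

jog_arm([
  [0, 0, 0, 0.004, 0.28, -0.69, 0],
])

```text
clock: 20.35
eef_pos: [527.9, 94.1, 231.1]
tcp_rot: [-2.09, 1.57, -1.62]
contact_force: [2.7, -0.3, 5.2]
opening: 0.259
```

jog_arm([
  [0, 0, 0, 0.004, 0.34, -0.66, 0],
])

```text
clock: 20.45
eef_pos: [520.5, 94.2, 231.0]
tcp_rot: [-2.266, 1.57, -1.796]
contact_force: [2.8, -0.1, 4.9]
opening: 0.262
```

jog_arm([
  [0, 0, 0, 0.004, 0.4, -0.63, 0],
])

```text
clock: 20.55
eef_pos: [513.1, 95.0, 231.0]
tcp_rot: [-2.11, 1.57, -1.64]
contact_force: [3.0, -0.1, 4.1]
opening: 0.26
```

jog_arm([
  [0, 0, 0, 0.004, 0.45, -0.59, 0],
])

```text
clock: 20.65
eef_pos: [505.8, 96.4, 230.9]
tcp_rot: [-2.077, 1.57, -1.607]
contact_force: [3.4, -0.1, 4.2]
opening: 0.262
```

jog_arm([
  [0, 0, 0, 0.004, 0.5, -0.55, 0],
])

```text
clock: 20.75
eef_pos: [498.6, 98.5, 230.9]
tcp_rot: [-2.138, 1.57, -1.668]
contact_force: [2.9, -0.2, 5.0]
opening: 0.262
```

jog_arm([
  [0, 0, 0, 0.004, 0.55, -0.5, 0],
])

```text
clock: 20.85
eef_pos: [491.6, 101.2, 230.8]
tcp_rot: [-2.194, 1.57, -1.724]
contact_force: [3.7, 0.5, 5.1]
opening: 0.264
```

jog_arm([
  [0, 0, 0, 0.004, 0.59, -0.45, 0],
])

```text
clock: 20.95
eef_pos: [485.0, 104.4, 230.8]
tcp_rot: [-1.999, 1.57, -1.529]
contact_force: [2.8, 0.2, 4.4]
opening: 0.261
```

jog_arm([
  [0, 0, 0, 0.004, 0.63, -0.4, 0],
])

```text
clock: 21.05
eef_pos: [478.6, 108.3, 230.8]
tcp_rot: [-1.947, 1.57, -1.477]
contact_force: [3.2, -0.7, 4.4]
opening: 0.262
```

jog_arm([
  [0, 0, 0, 0.004, 0.66, -0.34, 0],
])

```text
clock: 21.15
eef_pos: [472.6, 112.6, 230.8]
tcp_rot: [-1.941, 1.57, -1.471]
contact_force: [3.6, -0.1, 5.0]
opening: 0.26
```

jog_arm([
  [0, 0, 0, 0.004, 0.69, -0.28, 0],
])

```text
clock: 21.25
eef_pos: [468.4, 116.6, 231.2]
tcp_rot: [-1.15, 1.567, -0.679]
contact_force: [14.2, -13.3, 5.6]
opening: 0.26
```

```bash
python3 -c "
from h import *;chk()"
```

```text
t 21.25 rad 85.27 ang -132.21 z 231.16 F on tool: radial 0.3 tang(cw) -19.5 z 5.6 tq [-2.11 -2.62  0.01] beta -159.2 op 0.260
```

The touch is there: 19.5 N tangential, still within the limit. I'll ease back to about 12 N and hold.

jog_arm([
  [0, 0, 0, 0, -0.055, 0.02, 0],
])

```text
clock: 21.35
eef_pos: [468.8, 116.4, 231.2]
tcp_rot: [-1.122, 1.566, -0.65]
contact_force: [7.4, -5.7, 3.0]
opening: 0.261
```

```bash
python3 -c "
from h import *;chk()"
```

```text
t 21.35 rad 85.22 ang -131.89 z 231.18 F on tool: radial -0.7 tang(cw) -9.3 z 3.0 tq [-0.85 -1.41  0.03] beta -158.9 op 0.261
```

jog_arm([
  [0, 0, 0, 0, 0.018, -0.007, 0],
  [0, 0, 0, 0, 0, 0, 0],
])

```text
clock: 21.55
eef_pos: [468.8, 116.3, 231.1]
tcp_rot: [-1.161, 1.567, -0.69]
contact_force: [8.5, -6.5, 5.7]
opening: 0.264
```

```bash
python3 -c "
from h import *;chk()"
```

```text
t 21.55 rad 85.23 ang -131.87 z 231.08 F on tool: radial -0.9 tang(cw) -10.6 z 5.7 tq [-0.94 -1.4  -0.01] beta -158.9 op 0.264
```

jog_arm([
  [0, 0, 0, 0, 0.017, -0.006, 0],
  [0, 0, 0, 0, 0, 0, 0],
  [0, 0, 0, 0, 0, 0, 0],
  [0, 0, 0, 0, 0, 0, 0],
])

```text
clock: 21.95
eef_pos: [468.8, 116.3, 231.1]
tcp_rot: [-1.169, 1.567, -0.698]
contact_force: [7.4, -6.8, 5.1]
opening: 0.264
```

```bash
python3 -c "
from h import *;chk()"
```

```text
t 21.95 rad 85.24 ang -131.89 z 231.07 F on tool: radial 0.1 tang(cw) -10.1 z 5.1 tq [-1.   -1.45  0.03] beta -158.9 op 0.264
```

jog_arm([
  [0, 0, 0, 0, 0, 0, 0],
  [0, 0, 0, 0, 0, 0, 0],
  [0, 0, 0, 0, 0, 0, 0],
  [0, 0, 0, 0, 0, 0, 0],
])

```text
clock: 22.35
eef_pos: [468.8, 116.4, 231.1]
tcp_rot: [-1.166, 1.567, -0.695]
contact_force: [8.3, -7.3, 4.5]
opening: 0.266
```

```bash
python3 -c "
from h import *;chk()"
```

```text
t 22.35 rad 85.24 ang -131.90 z 231.08 F on tool: radial -0.1 tang(cw) -11.1 z 4.5 tq [-0.9  -1.51  0.03] beta -158.9 op 0.266
```

jog_arm([
  [0, 0, 0, 0, 0.028, -0.011, 0],
  [0, 0, 0, 0, 0, 0, 0],
  [0, 0, 0, 0, 0, 0, 0],
  [0, 0, 0, 0, 0, 0, 0],
])

```text
clock: 22.75
eef_pos: [468.7, 116.4, 231.1]
tcp_rot: [-1.167, 1.567, -0.697]
contact_force: [9.1, -7.2, 4.1]
opening: 0.259
```

```bash
python3 -c "
from h import *;chk()"
```

```text
t 22.75 rad 85.26 ang -131.98 z 231.11 F on tool: radial -0.8 tang(cw) -11.6 z 4.1 tq [-1.1  -1.55  0.01] beta -159.0 op 0.259
```

jog_arm([
  [0, 0, 0, 0, 0, 0, 0],
  [0, 0, 0, 0, 0, 0, 0],
  [0, 0, 0, 0, 0, 0, 0],
  [0, 0, 0, 0, 0, 0, 0],
])

```text
clock: 23.15
eef_pos: [468.7, 116.5, 231.1]
tcp_rot: [-1.152, 1.567, -0.682]
contact_force: [8.4, -7.8, 3.9]
opening: 0.262
```

```bash
python3 -c "
from h import *;chk()"
```

```text
t 23.15 rad 85.21 ang -131.98 z 231.12 F on tool: radial 0.1 tang(cw) -11.5 z 3.9 tq [-1.06 -1.59 -0.03] beta -159.0 op 0.262
```

A steady 11.5 N was held for 0.8 s. Now I'll ease off, open partway and rise.

jog_arm([
  [0, 0, 0, -0.02, -0.045, 0.017, 0],
  [0, 0, 0, 0, 0, 0, 0.5],
  [0, 0, 0, 0, 0, 0, 0.5],
  [0, 0, 0, 0, 0, 0, 0.5],
  [0, 0, 0, 0, 0, 0, 0.5],
  [0, 0, 0, -1, 0, 0, 0.5],
  [0, 0, 0, -2.5, 0, 0, 0.5],
  [0, 0, 0, -3, 0, 0, 0.5],
  [0, 0, 0, -3, 0, 0, 0.5],
  [0, 0, 0, -2, 0, 0, 0.5],
  [0, 0, 0, 0, -2, 0, 0.5],
  [0, 0, 0, 0, -2, 0, 0.5],
  [0, 0, 0, 0, -2, 0, 0.5],
  [0, 0, 0, 0, 0, 0, 0.5],
  [0, 0, 0, 0, 0, 0, 0.5],
])

```text
clock: 24.65
eef_pos: [494.8, 64.1, 346.3]
tcp_rot: [1.526, 1.57, 1.995]
contact_force: [-0.3, 0.4, -0.5]
opening: 0.501
```

```bash
python3 - <<'E'
from h import *
s=r.sense();im,d=r.grab_frame("wrist");cv2.imwrite("pics/w6.png",im[:,:,::-1]);im2,d2=r.grab_frame("scene")
cv2.imwrite("pics/s6.png",cv2.resize(im2[130:280,270:450,::-1],None,fx=4,fy=4,interpolation=cv2.INTER_CUBIC))
M,p=pose(s);print(s['clock'],s['contact_force'],p)
C=cam("wrist",s)
Q,m=layer(C,d,242,254,(525.6,179.6),25);rc=cv2.minAreaRect(Q[:,:2].astype(np.float32));print(len(Q),np.median(Q[:,2]),rc)
Q,m=layer(C,d,270,290,(469,116.4),25);h=cv2.minEnclosingCircle(Q[:,:2].astype(np.float32));print(len(Q),np.median(Q[:,2]),h)
v=np.subtract(h[0],rc[0]);print(np.hypot(*v),np.degrees(np.arctan2(v[1],v[0])))
E
```

```text
24.65 [-0.31526746  0.4113334  -0.46741973] [494.77302433  64.12802722 346.27662518]
3001 246.14452306053923 ((525.726806640625, 179.31024169921875), (30.60593032836914, 30.527328491210938), 51.28645324707031)
1652 277.99605885137265 ((473.20635986328125, 112.8858413696289), 11.403471946716309)
84.67938526487667 -128.33271802179075
```

View pics/w6.png

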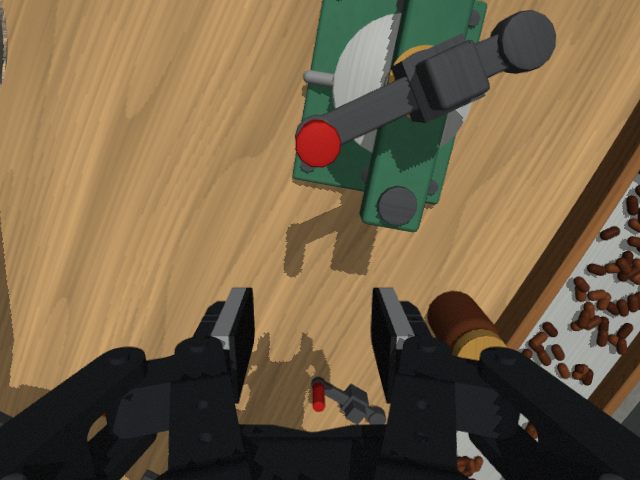

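View pics/s6.png

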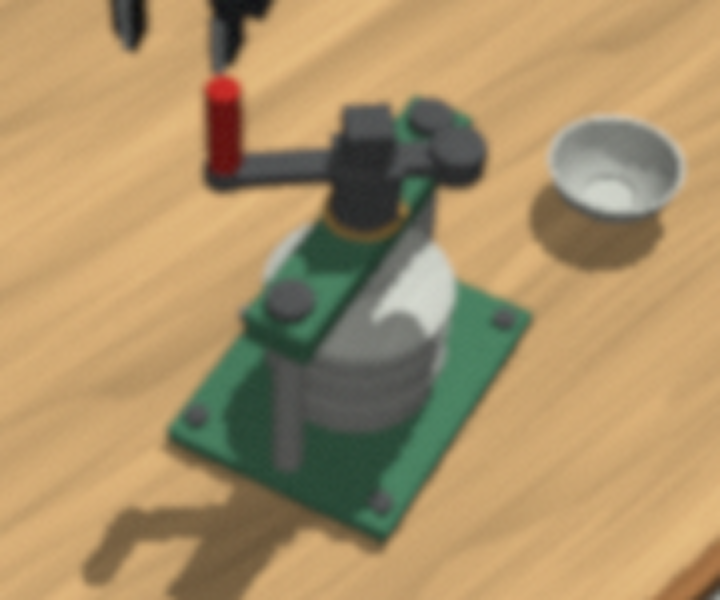

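```bash
python3 -c "
from rig import r
s=r.sense();print(s['clock'],s['qvel'].round(3));print(r.sign_off())"
```

```text
24.75 [ 0.007 -0.     0.001 -0.001 -0.002 -0.003]
the job is handed in; nothing more can be done
None
```

The crank is seated on the press screw, the lid is wound down onto the pot's rim and nipped up. I handed the job in at 24.75 s; no verdict came back.

**What I did:** I gripped the largest of the three cranks by its head and slid it onto the square. It seated with a push of about 11 N. I then gripped the red handle and wound it clockwise about 1.7 turns until the push needed rose sharply.

**Nip-up:** I held 10–11.5 N (the last 0.8 s at about 11.5 N), slightly under the 12 N asked for. Then I let go and withdrew upwards.

**Last checks:**
- **Height:** the crank's head had dropped 5.05 mm, so its underside is at about 181 mm. That matches the height given for the lid home.
- **Position:** the crank is within about 0.5 mm of the screw's axis and looks upright. The gripper is clear of it, with no force on the tool.
- **Other things:** I never went near the jar, bowl or brush. The bowl and jar look undisturbed in the last pictures, but the brush was not in view and I measured none of them again.

**Short of ideal:**
- At the touch the push peaked at a measured 19.5 N before I eased it back. This is below the 24 N limit, though the force is only read at the end of each step.
- The crank stood about 3.5° further back after I let go. That is about the size of the play in the socket, and even if the screw itself had turned that far the lid would have lifted only about 0.03 mm.

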